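Set a connector under the inspection camera and hold the telescopic mast up

ROBOT

A 6-joint arm with a two-finger parallel gripper is mounted at the origin on a cart in front of the work surface, level with it; the furniture and walls round the work are solid. World frame = base frame: x ahead of the robot, y to its left, z up, the work surface at z = 0. Lengths are in mm, angles in degrees, forces in N, time in s.
With the tool pointing down it reaches from about 350 to 850 mm from the base axis. Payload 8.1 kg.
Tool frame: the origin (TCP) lies at the very end of the fingers, on their centre line; the grasp point (between the pads) lies 19 mm behind it (r.grip_point_offset is the distance from the TCP to the grasp point, in mm); z points along the fingers, y is the line along which they close (so a half turn about z gives the same grasp; the last joint's range is limited). The gripper opens to 85 mm and grips with 20 to 120 N. Pads are 22 mm wide; open, the fingers measure 114 mm over their backs; the gripper's body (76 mm by 85 mm) begins 54 mm behind the grasp point. The pads swing forward as they close: fully open they stand 13 mm farther back than shut.
Start: joints at [-79.378, 7.471, 85.268, -0, 87.261, -4.893], TCP at [160.522, -578.133, 231.292] pointing down, gripper open.
Joint ranges: [-169.43, 169.43], [-51.17, 129.36], [1.28, 143.12], [-76.62, 256.62], [0, 156.53], [-152.29, 152.29]. Speed limits (degrees/s): [136.94, 136.94, 159.86, 180, 180, 180].

INTERFACE

Orientations are given as [roll, pitch, yaw] about the fixed x, y, z axes, in that order (R = Rz(yaw) Ry(pitch) Rx(roll)).
In Python, from bench import status, eyes, r gives the robot as it stands.
- The arm moves only by the shell command python3 -m handwheel 'ROWS' [FORCE]. ROWS is a JSON object whose one key "series" holds a list that holds one entry, the list of rows, each a list of 7 numbers: the shift along the tool's x, y, z in cm, then the turn, a rotation vector about the tool's x, y, z in rad, then the opening, from 0 (shut) to 1 (fully open). In form: {"series": [[[tx, ty, tz, rx, ry, rz, claw], ...]]}. A call has 1 to 12 rows; each row is the pose to reach, as a shift and turn from the pose commanded when the call began, along the tool's axes at that moment; what a row does not reach only later rows make up. A row lasts 1/8 s, in which the tool goes at most 62.5 mm and 10.7 degrees, less where a joint would pass 70% of its speed; a pose out of reach is approached as far as the arm can. A call with a gripper value outside its range is refused whole. The fingers move at their own pace and stop on an object; FORCE is the grip in N (left out, the last holds). Time passes only in rows, so rows that repeat a pose let the fingers close. It gives the time, the measured TCP pose, the force, the opening and the grip force at its end, in the units of the state.
- status.sense(): the state, without advancing time (a new reading comes with each control period).
- eyes.snapshot(name): name is "side" or "top" or "wrist"; returns a dict with "img" (480x640x3 uint8, red, green, blue), "mtx" (3x3 intrinsics, pixels), "R" (3x3) and "t" (3): a world point X has camera coordinates R X + t. Camera axes: x right, y down, z forward; pixel columns grow to the right and rows downward; lengths in mm; the calibration is good to about 2 mm. A picture is of the moment at which its call begins. There is no depth.
- r.hand_in(): hands the job in; it is judged then, once.
The state is a dict: "time": time; "joint_pos": joint angles; "qd": joint speeds; "joint_efforts": joint torques, N m; "tool_pos": TCP position; "tcp_rot": TCP orientation; "ft_force": force on the tool from outside, world axes, zero at the start; "wrist_torque": the same for the moment, N m; "finger_gap": finger opening in mm; "grip_force": force on a finger pad.
Only numpy, scipy, OpenCV 4.12 (cv2) and the standard library are available. Lean on these libraries where they do the work, as an engineer would, in place of code of your own. Each camera call takes 0.05 s, during which the arm holds its last target. There are 200 camera calls.

TASK

Stand the loose round multi-pin plug upright in the middle of the round metal plate on the inspection stand and let go of it. Then grip the camera mast by the block on top so that its side button is pressed in, pull the mast straight up past the first stop to the second stop (both tubes fully out), and finish while still gripping and holding it up there, because it sinks back when let go. Do not tip the plug over, and leave the relay, the cable gland and the dust cap where they are.

Things in the scene. Friction and masses are not known exactly. Their poses are not given: they have to be found in the camera images.
- round_plug: loose light grey round plug, 33 mm in diameter, 54 mm tall, 55 g or so, standing on its flat wide end; origin at the centre of its underside, z up along its axis. Can be gripped across the body at half height
- stand: inspection stand, fixed to the bench: flat grey base board 115 mm (its x) by 300 mm (its y) by 12 mm thick; origin at the centre of its underside, z up. At y = -90 mm it carries the round plate, at y = +90 mm the upright telescopic mast. The outer mast tube (38 mm in diameter at most) ends 102 mm above the bench
- plate_top (a point): centre of the top of the round bare metal plate on the stand: 60 mm in diameter, its flat top 18 mm above the bench; the plug is stood on it
- camera_head: head on top of the mast; origin on the mast axis at the underside of the head, 110 mm above the bench when the mast is pushed in; axes parallel to the stand's. Above the mast axis rises the grey grip block: 28 mm (x) by 24 mm (y), from 30 to 76 mm above the origin. A small camera (44 mm wide) sticks out 85 mm towards the plate (-y), looking down; its top lies under 38 mm above the origin
- grip_centre (a point): centre of the grip block on the mast axis, 55 mm above the origin of the head, 165 mm above the bench with the mast in and 285 mm with it fully out. Grip here from above, closing along the head's x axis, so that one finger presses the button and the other bears on the face across from it
- button (a joint): unlocking button in the middle of the grip block's -x face (the face towards the robot at yaw 0): 16 mm wide, 20 mm tall, stands 6 mm out of the face; value = press depth, 0 out to 0.005 m fully in (needs about 5 N, springs back). The mast is locked until it is 3.5 mm in; across button and block it measures 34 mm with the button out, 29 mm with it in
- upper_tube (a joint): slide of the thin upper tube with the head, out of the lower tube: 0 in to 0.06 m at its end stop. It moves first: the first stop is when this one is out
- lower_tube (a joint): slide of the thicker lower tube out of the fixed outer tube: 0 in to 0.06 m at its end stop. It follows once the upper tube is out; second stop = both out, 120 mm of lift in all. Pull needed: about 4 N to the first stop, 7 to 8 N to the second (more when fast). No lock at the top: let go, the mast sinks back and locks again when right down
- relay: bystander: small yellowish relay on a dark foot, 22 x 28 x 33 mm, origin at the centre of its underside
- gland: bystander: grey cable gland, 23 mm across, 28 mm tall, origin at the centre of its underside
- dust_cap: bystander: flat black dust cap, 30 mm in diameter, 12 mm tall, origin at the centre of its underside

How it is judged (in metres and radians):
On the way, in this order (a step that is already met when the one before it is completed fails the run):
1. the plug stands upright on the round plate, let go and at rest, with the mast still pushed in (horizontal distance between round_plug and plate_top below 0.014 m and z of round_plug in the frame of plate_top between -0.004 and 0.004 m and angle between round_plug's own z axis and vertical below 0.1 rad and linear speed of round_plug below 0.02 m/s and contact force between the fingers and round_plug below 0.1 N and value of joint each of upper_tube, lower_tube below 0.01 m), for 0.2 s.
2. the button is pressed in by the gripper while the mast is still in (value of joint button above 0.003 m and contact force between the fingers and camera_head above 1 N and value of joint each of upper_tube, lower_tube below 0.02 m), for 0.05 s.
3. the upper tube is out: first stop passed (value of joint upper_tube above 0.055 m), for 0.05 s.
At the end, for the whole second after the job is handed in: The gripper still holds the camera head (over 2 N), both mast tubes still and within 4 mm of their end stops; the plug, untouched by arm and head, is at rest upright (within 0.1 rad) on the round plate, its axis within 14 mm of the plate's centre (value of joint each of upper_tube, lower_tube above 0.056 m and velocity of joint each of upper_tube, lower_tube below 0.02 m/s and contact force between the fingers and camera_head above 2 N and contact force between round_plug and camera_head below 0.1 N and horizontal distance between round_plug and plate_top below 0.014 m and z of round_plug in the frame of plate_top between -0.004 and 0.004 m and angle between round_plug's own z axis and vertical below 0.1 rad and linear speed of round_plug below 0.02 m/s and contact force between each of the arm, the fingers and round_plug below 0.1 N); the arm keeps its last pose, push and grip.
It fails at once if the plug is tipped over (angle between round_plug's own z axis and vertical above 0.6 rad).
It fails at once if a bystander is moved by more than 25 mm (distance of any of relay, gland, dust_cap from where it was at the start of the episode above 0.025 m).
It also fails if it takes over 42 s, if anything falls off the work surface, if the arm or the gripper's body presses on something with over 40 N, if the wrist force passes 120 N, or if a joint passes its speed limit or range.

## Working session

There is one attempt and no reset: what is moved stays moved. The work goes in short steps, Python scripts to look and compute and a shell command to move; the robot and the scene stay as the last step left them, time stands still between calls to the robot, and variables do not carry over. Pictures are saved under pics/ and viewed, at most 10 in all, crops included, and the job is handed in when it is done.

```bash
ls; mkdir -p pics
python3 - <<'E'
from bench import status, eyes, r
import cv2
print(status.sense())
for n in("side","top"):
    s=eyes.snapshot(n); cv2.imwrite(f"pics/{n}0.png",s["img"][:,:,::-1]); print(n,s["mtx"].tolist(),s["R"].round(3).tolist(),s["t"].round(1).tolist())
E
```

```text
pics
{'time': 0.0, 'joint_pos': array([-7.93784728e+01,  7.51684833e+00,  8.53272076e+01, -2.20757990e-03,
        8.72616466e+01, -4.89212908e+00]), 'qd': array([-0.0544572 , -0.03772207, -0.02208127,  0.06856501,  0.00642994,
        0.05098056]), 'joint_efforts': array([-2.52700760e-03, -5.69387269e+01, -5.00570834e+01, -4.61369964e-04,
        1.44603668e-02,  3.25779058e-05]), 'tool_pos': array([ 160.39882968, -577.60551435,  230.24614342]), 'tcp_rot': array([-1.79894495e+02, -6.81748363e-03,  1.55137575e+01]), 'ft_force': array([-0.0440529 , -0.33530212,  0.44413515]), 'wrist_torque': array([-0.01882956, -0.00142441, -0.01775528]), 'grip_force': 0.0, 'finger_gap': 85.57067550193838}
side [[527.7233011419864, 0.0, 319.86206049047627], [0.0, 527.7233011419864, 240.98670820415134], [0.0, 0.0, 1.0]] [[-0.821, -0.571, 0.003], [-0.383, 0.546, -0.745], [0.424, -0.613, -0.667]] [401.4, 344.0, 817.2]
top [[526.48591486193, 0.0, 322.50803580622215], [0.0, 526.48591486193, 243.9177940955176], [0.0, 0.0, 1.0]] [[0.053, -0.999, 0.004], [-0.975, -0.052, -0.216], [0.216, 0.008, -0.976]] [-105.3, 570.5, 1091.4]
```

View pics/side0.png

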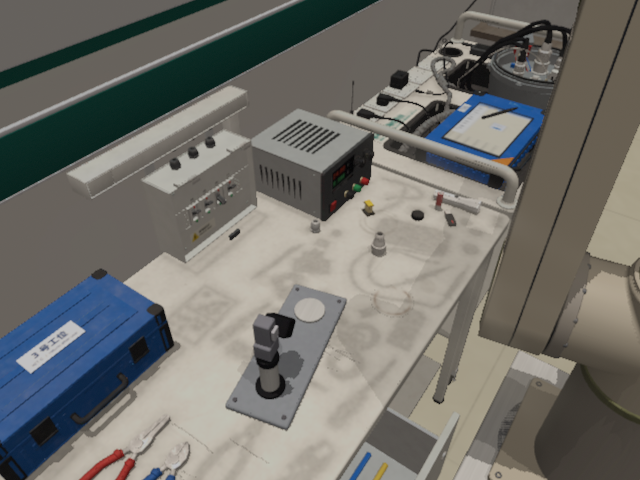

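View pics/top0.png

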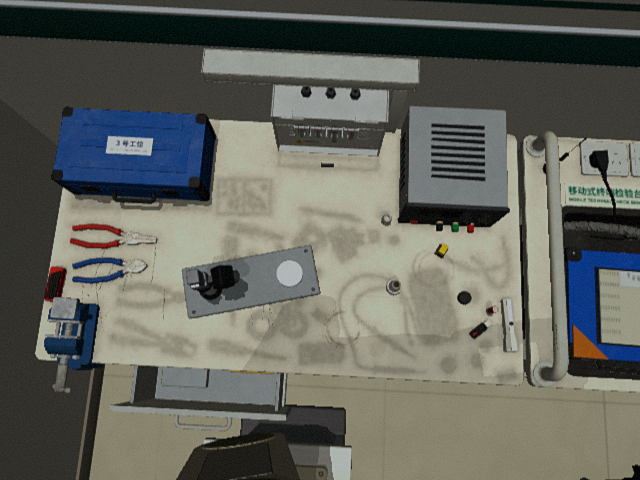

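Side view: plug about (379,244), plate (309,310), mast block (266,335). Top view: plug (393,286), plate (289,273), mast (205,283). I enlarge these next.

Run:
```python
import cv2,numpy as np
s=cv2.imread("pics/side0.png");t=cv2.imread("pics/top0.png")
def c(i,x,y,w,h,k): return cv2.resize(i[y:y+h,x:x+w],None,fx=k,fy=k,interpolation=cv2.INTER_CUBIC)
# stand tiles 4x ; plug tiles 8x
A=c(s,225,280,130,145,3); B=c(t,175,235,150,90,3)
P=c(s,360,225,40,35,8); Q=c(t,373,268,40,35,8)
m=np.zeros((600,800,3),np.uint8)
m[0:435,0:390]=A; m[0:270,350+0+40:390+410]=B[:, :410]; m[300:580,400:720]=Q
cv2.imwrite("pics/crop1.png",m)
m2=np.hstack([P,Q]);cv2.imwrite("pics/crop2.png",m2)
```

```text
(no output)
```

View pics/crop1.png

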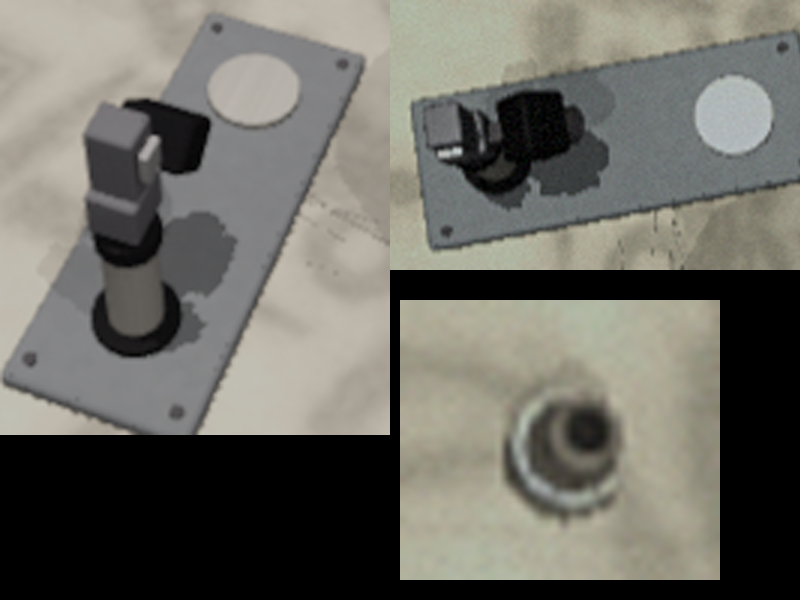

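View pics/crop2.png

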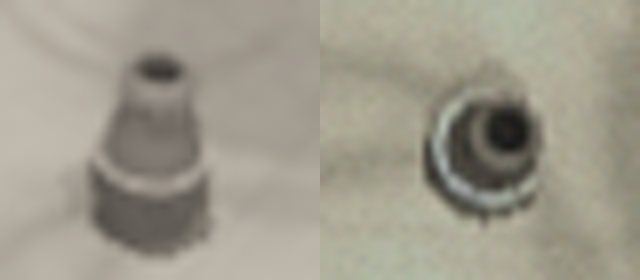

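The crops show the plug standing (narrow dark end up) with its top at side (379.7,233.5) and top view (396,284). The plate centre is at side (309.3,309.3) and top view (289,273). The block's top face is at crop (117,124) and (445,125), with the white button on its robot-facing side.

```bash
cat > h.py <<'E'
import numpy as np
from bench import eyes,status,r
def cam(s): return s["mtx"]@np.c_[s["R"],s["t"]]
def tri(obs):
    A=np.vstack([np.array([u*P[2]-P[0],v*P[2]-P[1]])/np.linalg.norm(P[2,:3]) for P,(u,v) in obs])
    x=np.linalg.lstsq(A[:,:3],-A[:,3],rcond=None)[0]
    e=[np.linalg.norm((P@np.r_[x,1])[:2]/(P@np.r_[x,1])[2]-uv) for P,uv in obs]
    return x.round(1),np.round(e,2)
def atz(P,uv,z):
    H=np.c_[P[:,:2],P[:,2]*z+P[:,3]]; q=np.linalg.solve(H,[*uv,1]); return (q[:2]/q[2]).round(1)
def un(X,Y,x0,y0,k): return np.array([(X+.5)/k-.5+x0,(Y+.5)/k-.5+y0])
E
python3 - <<'E'
from h import *
S=cam(eyes.snapshot("side"));T=cam(eyes.snapshot("top"))
a=lambda x,y:un(x,y,225,280,3); b=lambda x,y:un(x-390,y,175,235,3)
p=lambda x,y:un(x,y,360,225,8); q=lambda x,y:un(x-320,y,373,268,8)
print("plugtop",tri([(S,p(158,68)),(T,q(508,131))]))
print("plugring(front lip)",atz(T,q(487,157),24), atz(S,p(150,165),24))
print("plate",tri([(S,a(254,89)),(T,b(733,115))]),atz(S,a(254,89),18),atz(T,b(733,115),18))
print("block",tri([(S,a(117,124)),(T,b(445,125))]),atz(S,a(117,124),186),atz(T,b(445,125),186))
for n,s,t in(("s1",(217,28),(783,48)),("s2",(177,412),(447,231))): print(n,tri([(S,a(*s)),(T,b(*t))]))
sc=[atz(S,a(*x),12) for x in((217,28),(343,64),(30,358),(177,412))]; print(sc)
for i,j in((2,0),(3,1)):
    d=sc[j]-sc[i]; print("yaw",np.degrees(np.arctan2(d[0],-d[1])))
print("centre",np.mean(sc,0))
for n,s,t,z in(("cap",(418,215),(464,298),6),("relay",(368,208),(441,251),16),("gland",(315.5,226),(386,219),14)):print(n,tri([(S,s),(T,t)]))
E
```

```text
plugtop (array([ 497.7, -238.7,   53.8]), array([0.43, 0.43]))
plugring(front lip) [ 493.8 -237.4] [ 495.5 -233.3]
plate (array([514.8,  -2.3,  17.3]), array([0.29, 0.25])) [515.   -1.7] [514.2  -2.6]
block (array([472.1, 170.8, 183.4]), array([0.65, 0.5 ])) [471.6 172.7] [470.9 169.7]
s1 (array([569.7, -36.3,  11.2]), array([0.46, 0.41]))
s2 (array([417.8, 204.3,  11.1]), array([0.52, 0.38]))
[array([570.2, -35.5]), array([482.4, -57.3]), array([505.8, 225.9]), array([418.2, 205. ])]
yaw 13.840096520545194
yaw 13.753214705457628
centre [494.15   84.525]
cap (array([ 480.5, -399.2,    5.7]), array([0.07, 0.08]))
relay (array([ 585.7, -344.5,   14.2]), array([0.73, 0.77]))
gland (array([ 652.9, -217.9,   13.2]), array([0.06, 0.06]))
```

Cross-checks agree: plate from the board is (515.6,-2.9) against (514.8,-2.3) direct, and mast (472.7,171.9) against (472,171). Plug top is 53.8 high and board yaw is 13.8°, so the tool yaw is 103.8. Next I move above the plug.

```bash
cat > go.py <<'E'
import sys,numpy as np
from scipy.spatial.transform import Rotation as Ro
from bench import status
x,y,z,yaw=map(float,sys.argv[1:5]); s=status.sense()
R=Ro.from_euler('xyz',s["tcp_rot"],degrees=True)
G=Ro.from_euler('xyz',[180,0,yaw],degrees=True)
print("shift cm",(R.inv().apply(np.array([x,y,z])-s["tool_pos"])/10).round(2),"turn",(R.inv()*G).as_rotvec().round(3))
E
python3 go.py 497.5 -238.2 120 103.8
```

```text
shift cm [ 41.56 -23.69  11.09] turn [-1.000e-03 -1.000e-03 -1.541e+00]
```

```bash
python3 -m handwheel '{"series": [[[20,-12,0,0,0,-0.75,1],[20,-12,0,0,0,-0.75,1],[20,-12,0,0,0,-0.75,1],[20,-12,0,0,0,-0.75,1],[41.6,-23.7,11,0,0,-1.541,1],[41.6,-23.7,11,0,0,-1.541,1],[41.6,-23.7,11,0,0,-1.541,1],[41.6,-23.7,11,0,0,-1.541,1],[41.6,-23.7,11,0,0,-1.541,1],[41.6,-23.7,11,0,0,-1.541,1],[41.6,-23.7,11,0,0,-1.541,1],[41.6,-23.7,11,0,0,-1.541,1]]]}' 30
python3 - <<'E'
from h import *
import cv2
s=eyes.snapshot("wrist"); cv2.imwrite("pics/w1.png",s["img"][:,:,::-1]); P=cam(s)
for p in([497.7,-238.7,54],[497.7,-238.7,0]): q=P@np.r_[p,1]; print(q[:2]/q[2])
E
python3 go.py 497.5 -238.2 8 103.8
```

```text
time: 1.7
tool_pos: [497.7, -240.0, 122.3]
tcp_rot: [179.9, 0.1, 103.7]
ft_force: [0.2, 0.7, 0.0]
finger_gap: 85.2
grip_force: 0.0
[317.56949686 260.54850652]
[317.8852254  231.86411779]
shift cm [1.800e-01 1.000e-02 1.142e+01] turn [ 0.001  0.001 -0.002]
```

View pics/w1.png

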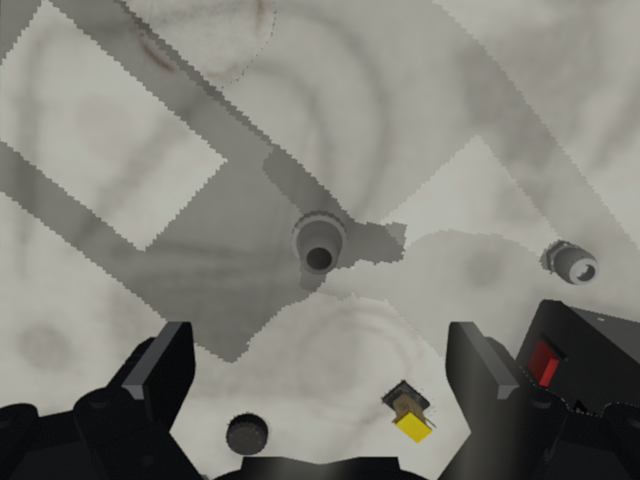

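The wrist view has the plug top at (319,259) and its base at about (319,234). The prediction was (317.6,260.5), so the position is confirmed to about 1 mm. Descending to grip.

```bash
python3 -m handwheel '{"series": [[[0.15,0,4,0,0,0,1],[0.15,0,8,0,0,0,1],[0.15,0,10,0,0,0,1],[0.15,0,11.4,0,0,0,1],[0.15,0,11.4,0,0,0,1],[0.15,0,11.4,0,0,0,1],[0.15,0,11.4,0,0,0,0.2],[0.15,0,11.4,0,0,0,0.2],[0.15,0,11.4,0,0,0,0.2],[0.15,0,11.4,0,0,0,0.2],[0.15,0,11.4,0,0,0,0.2],[0.15,0,11.4,0,0,0,0.2]]]}' 25
python3 - <<'E'
from h import *
import cv2
s=eyes.snapshot("side"); cv2.imwrite("pics/g1.png",cv2.resize(s["img"][140:300,300:500,::-1],None,fx=4,fy=4,interpolation=cv2.INTER_CUBIC))
E
```

```text
time: 3.25
tool_pos: [497.9, -237.2, 7.7]
tcp_rot: [180.0, 0.0, 103.8]
ft_force: [-1.3, 0.5, 5.7]
finger_gap: 32.0
grip_force: 24.9
```

```bash
python3 -m handwheel '{"series": [[[0,0,-2,0,0,0,0.2],[0,0,-5,0,0,0,0.2],[0,0,-9,0,0,0,0.2],[0,0,-9,0,0,0,0.2],[0,0,-9,0,0,0,0.2]]]}'
python3 - <<'E'
from h import *
import cv2
S=eyes.snapshot("side");s=S["img"][140:280,300:440,::-1];t=eyes.snapshot("wrist")["img"][100:480,120:520,::-1]
k=lambda i,f:cv2.resize(i,None,fx=f,fy=f,interpolation=cv2.INTER_CUBIC)
a=k(s,4)[:, :400+100];b=t
m=np.zeros((560,800,3),np.uint8); a=k(s,3);m[:420,:420]=a;m[:380,420:800]=b[:,:380];cv2.imwrite("pics/g2.png",m)
E
python3 go.py 514.8 -2.5 97 103.8; python3 go.py 514.8 -2.5 26.2 103.8
```

```text
time: 3.92
tool_pos: [497.6, -237.0, 97.7]
tcp_rot: [180.0, 0.0, 103.8]
ft_force: [0.1, -0.1, -1.0]
finger_gap: 32.0
grip_force: 24.9
shift cm [22.29  7.34 -0.06] turn [-0.002 -0.002  0.   ]
shift cm [22.28  7.35  7.02] turn [-0.002 -0.002  0.   ]
```

View pics/g2.png

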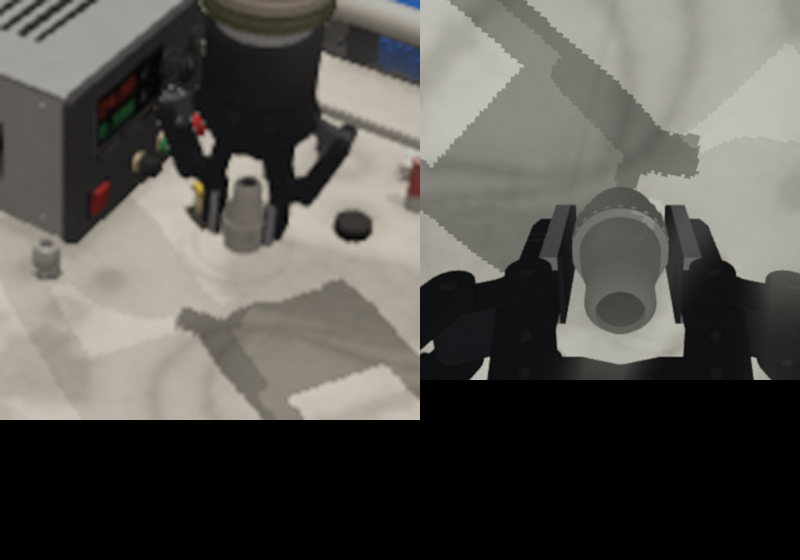

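The plug is held upright between the pads, with its top at side pixel (382.2,200.6). I check its offset from the TCP.

Run:
```python
from h import *
S=cam(eyes.snapshot("side"))
print(atz(S,un(247,182,300,140,3),54+90),atz(S,un(244,252,300,140,3),90))
for p in([497.6,-237,144],[497.6,-237,90]):q=S@np.r_[p,1];print((q[:2]/q[2]-[300,140])*3+1)
```

```text
[ 498.9 -235.9] [ 492.2 -228.8]
[249.53421026 181.85225513]
[243.19505118 243.02476419]
```

```bash
python3 -m handwheel '{"series": [[[5,1.6,0,0,0,0,0.2],[10,3.3,0,0,0,0,0.2],[15,4.9,0,0,0,0,0.2],[20,6.6,0,0,0,0,0.2],[22.3,7.35,0,0,0,0,0.2],[22.3,7.35,3,0,0,0,0.2],[22.3,7.35,5,0,0,0,0.2],[22.3,7.35,6,0,0,0,0.2],[22.3,7.35,6.5,0,0,0,0.2],[22.3,7.35,6.8,0,0,0,0.2],[22.3,7.35,6.8,0,0,0,0.2],[22.3,7.35,6.8,0,0,0,0.2]]]}'
python3 go.py 514.8 -2.5 25.7 103.8
```

```text
time: 5.58
tool_pos: [516.3, -3.1, 29.9]
tcp_rot: [179.9, 0.0, 103.8]
ft_force: [0.4, -0.4, -1.0]
finger_gap: 31.7
grip_force: 25.0
shift cm [ 0.09 -0.13  0.42] turn [0.001 0.    0.   ]
```

```bash
python3 -m handwheel '{"series": [[[0.07,-0.1,0.1,0,0,0,0.2],[0.07,-0.1,0.2,0,0,0,0.2],[0.07,-0.1,0.3,0,0,0,0.2],[0.07,-0.1,0.3,0,0,0,0.2],[0.07,-0.1,0.3,0,0,0,0.2]]]}'
python3 - <<'E'
from h import *
import cv2
i=eyes.snapshot("side")["img"][260:360,250:370,::-1]
cv2.imwrite("pics/p1.png",cv2.resize(i,None,fx=5,fy=5,interpolation=cv2.INTER_CUBIC))
E
python3 go.py 514.8 -2.5 25.7 103.8
```

```text
time: 6.2
tool_pos: [514.6, -2.5, 26.3]
tcp_rot: [-180.0, -0.0, 103.8]
ft_force: [-0.2, -0.1, -1.0]
finger_gap: 31.7
grip_force: 25.0
shift cm [-0.    0.02  0.06] turn [-0. -0.  0.]
```

View pics/p1.png

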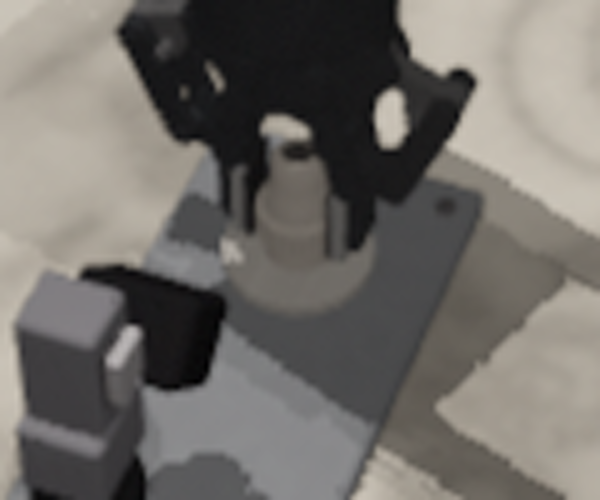

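The plug is just over the plate, its base around (290,260) in the crop and central on the plate. No contact force yet, so I lower by small steps until it touches.

```bash
python3 -m handwheel '{"series": [[[0,0,0.05,0,0,0,0.2],[0,0,0.1,0,0,0,0.2],[0,0,0.1,0,0,0,0.2]]]}'; python3 -m handwheel '{"series": [[[0,0,0.05,0,0,0,0.2],[0,0,0.1,0,0,0,0.2],[0,0,0.1,0,0,0,0.2]]]}'
```

```text
time: 6.62
tool_pos: [514.7, -2.5, 25.7]
tcp_rot: [180.0, 0.0, 103.8]
ft_force: [-2.9, 0.2, 5.3]
finger_gap: 31.7
grip_force: 25.4
time: 7.0
tool_pos: [514.8, -2.5, 25.7]
tcp_rot: [-180.0, 0.0, 103.8]
ft_force: [-8.5, 0.1, 15.7]
finger_gap: 32.0
grip_force: 26.4
```

Contact. I ease off 1 mm, release and retreat straight up.

```bash
python3 -m handwheel '{"series": [[[0,0,-0.1,0,0,0,0.2],[0,0,-0.1,0,0,0,0.2],[0,0,-0.1,0,0,0,0.6],[0,0,-0.1,0,0,0,1],[0,0,-0.1,0,0,0,1],[0,0,-0.1,0,0,0,1],[0,0,-0.1,0,0,0,1],[0,0,-3,0,0,0,1],[0,0,-8,0,0,0,1],[0,0,-14,0,0,0,1],[0,0,-20,0,0,0,1],[0,0,-20,0,0,0,1]]]}'
python3 - <<'E'
from h import *
import cv2
s=eyes.snapshot("side");t=eyes.snapshot("top");k=lambda i,f:cv2.resize(i[:,:,::-1],None,fx=f,fy=f,interpolation=cv2.INTER_CUBIC)
m=np.zeros((480,800,3),np.uint8);m[:480,:400]=k(s["img"][260:380,250:350],4);m[:480,400:]=k(t["img"][220:340,200:300],4);cv2.imwrite("pics/p2.png",m)
E
python3 go.py 472.4 171.3 250 103.8
```

```text
time: 8.5
tool_pos: [518.1, -2.8, 231.1]
tcp_rot: [179.4, 0.2, 103.8]
ft_force: [-0.1, -0.4, -0.5]
finger_gap: 85.3
grip_force: 0.0
shift cm [17.9  0.  -2.5] turn [0.002 0.001 0.   ]
```

View pics/p2.png

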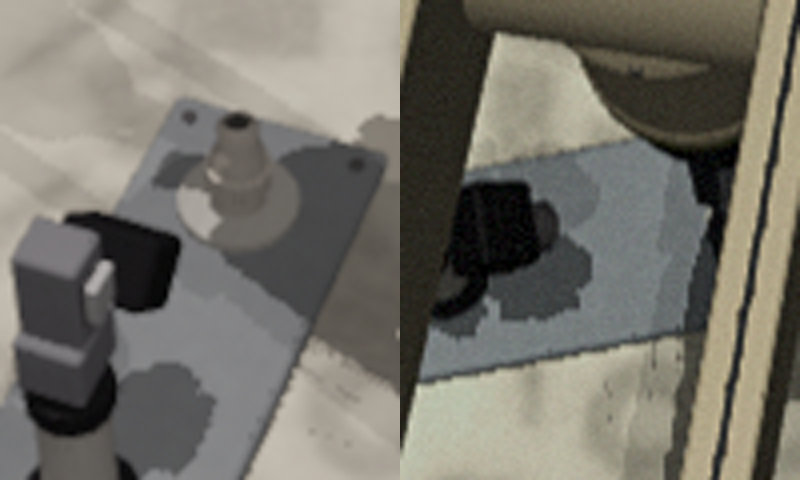

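The plug stands upright and central on the plate (top at crop (238,120)), with the fingers clear. Now I go above the mast.

```bash
python3 -m handwheel '{"series": [[[0,0,-2.5,0,0,0,1],[0,0,-2.5,0,0,0,1],[5,0,-2.5,0,0,0,1],[10,0,-2.5,0,0,0,1],[15,0,-2.5,0,0,0,1],[17.9,0,-2.5,0,0,0,1],[17.9,0,-2.5,0,0,0,1],[17.9,0,-2.5,0,0,0,1],[17.9,0,-2.5,0,0,0,1]]]}' 50
python3 - <<'E'
from h import *
import cv2
s=eyes.snapshot("wrist");P=cam(s);cv2.imwrite("pics/w2.png",s["img"][:,:,::-1])
c,n=np.cos(np.radians(13.8)),np.sin(np.radians(13.8))
for dx,dy in((14,12),(14,-12),(-14,-12),(-14,12),(0,0)):
    q=P@[472.4+c*dx-n*dy,171.3+n*dx+c*dy,186,1];print((q[:2]/q[2]).round(1))
S=cam(eyes.snapshot("side"));print("plug top",atz(S,un(238,121,250,260,4),72))
E
python3 go.py 472.4 171.3 146 103.8
```

```text
time: 9.72
tool_pos: [472.0, 170.3, 248.6]
tcp_rot: [-179.9, 0.0, 103.7]
ft_force: [-0.3, 0.5, -0.0]
finger_gap: 85.5
grip_force: 0.0
[346.7 242.5]
[345.8 287.3]
[291.1 287.3]
[290.1 242.5]
[318.4 265.3]
plug top [515.6  -2.7]
shift cm [ 0.08  0.05 10.3 ] turn [-0.     0.    -0.001]
```

View pics/w2.png

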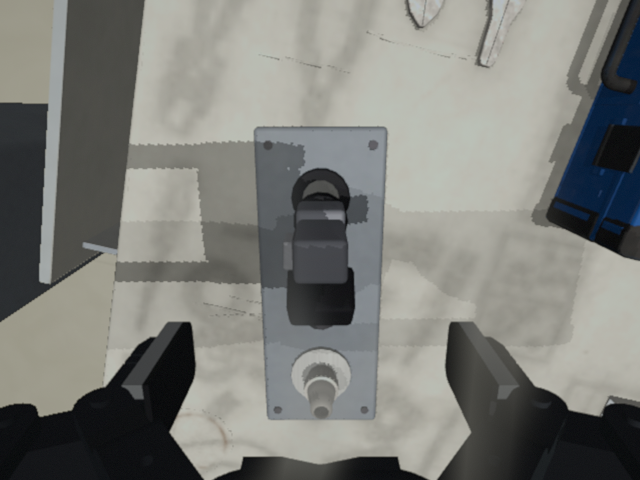

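The block's top face spans x 293–347, y 240–283, with the button on the left. That is within about 1.5 mm of the prediction and square to the fingers. I descend and grip with the button under one pad.

```bash
python3 -m handwheel '{"series": [[[0.15,0.1,3,0,0,0,1],[0.15,0.1,6,0,0,0,1],[0.15,0.1,8.5,0,0,0,1],[0.15,0.1,10.2,0,0,0,1],[0.15,0.1,10.2,0,0,0,1],[0.15,0.1,10.2,0,0,0,1],[0.15,0.1,10.2,0,0,0,0.1],[0.15,0.1,10.2,0,0,0,0.1],[0.15,0.1,10.2,0,0,0,0.1],[0.15,0.1,10.2,0,0,0,0.1],[0.15,0.1,10.2,0,0,0,0.1],[0.15,0.1,10.2,0,0,0,0.1]]]}' 50
```

```text
time: 11.32
tool_pos: [471.5, 172.8, 147.9]
tcp_rot: [-179.9, 0.0, 103.8]
ft_force: [-9.2, -2.5, 10.0]
finger_gap: 27.5
grip_force: 53.7
```

Gap 27.5 mm under 54 N means the button is in. I pull straight up.

```bash
python3 -m handwheel '{"series": [[[0,-0.07,0,0,0,0,0.1],[0,-0.07,-0.5,0,0,0,0.1],[0,-0.07,-1.1,0,0,0,0.1],[0,-0.07,-1.7,0,0,0,0.1],[0,-0.07,-2.3,0,0,0,0.1],[0,-0.07,-2.9,0,0,0,0.1],[0,-0.07,-3.5,0,0,0,0.1],[0,-0.07,-4.1,0,0,0,0.1],[0,-0.07,-4.7,0,0,0,0.1],[0,-0.07,-5.3,0,0,0,0.1]]]}'
```

```text
time: 12.58
tool_pos: [471.4, 172.8, 200.5]
tcp_rot: [-179.9, -0.0, 103.8]
ft_force: [-5.4, -0.8, -4.5]
finger_gap: 28.0
grip_force: 53.5
```

```bash
python3 -m handwheel '{"series": [[[0,0,-0.6,0,0,0,0.1],[0,0,-1.2,0,0,0,0.1],[0,0,-1.8,0,0,0,0.1],[0,0,-2.4,0,0,0,0.1],[0,0,-3,0,0,0,0.1],[0,0,-3.6,0,0,0,0.1],[0,0,-4.2,0,0,0,0.1],[0,0,-4.8,0,0,0,0.1],[0,0,-5.4,0,0,0,0.1],[0,0,-6,0,0,0,0.1],[0,0,-6.2,0,0,0,0.1],[0,0,-6.2,0,0,0,0.1]]]}'; python3 -m handwheel '{"series": [[[0,0,-0.2,0,0,0,0.1],[0,0,-0.4,0,0,0,0.1],[0,0,-0.4,0,0,0,0.1],[0,0,-0.4,0,0,0,0.1]]]}'
```

```text
time: 14.08
tool_pos: [471.5, 172.8, 262.5]
tcp_rot: [-180.0, -0.0, 103.8]
ft_force: [-5.8, -0.3, -4.3]
finger_gap: 27.8
grip_force: 53.3
time: 14.58
tool_pos: [471.5, 172.8, 266.4]
tcp_rot: [-180.0, 0.0, 103.8]
ft_force: [-5.4, -1.2, -5.9]
finger_gap: 27.3
grip_force: 53.3
```

```bash
python3 -m handwheel '{"series": [[[0,0,-0.1,0,0,0,0.1],[0,0,-0.15,0,0,0,0.1],[0,0,-0.15,0,0,0,0.1]]]}';python3 -m handwheel '{"series": [[[0,0,-0.05,0,0,0,0.1],[0,0,-0.1,0,0,0,0.1],[0,0,-0.1,0,0,0,0.1]]]}'
```

```text
time: 14.95
tool_pos: [471.5, 172.8, 267.8]
tcp_rot: [-179.9, 0.0, 103.8]
ft_force: [-5.7, -1.4, -6.6]
finger_gap: 28.0
grip_force: 53.4
time: 15.32
tool_pos: [471.4, 172.8, 268.4]
tcp_rot: [-179.9, -0.0, 103.8]
ft_force: [-5.7, -0.6, -8.9]
finger_gap: 27.7
grip_force: 53.2
```

```bash
python3 -m handwheel '{"series": [[[0,0,-0.05,0,0,0,0.1],[0,0,-0.1,0,0,0,0.1],[0,0,-0.1,0,0,0,0.1],[0,0,-0.1,0,0,0,0.1]]]}'
python3 - <<'E'
from h import *
import cv2
s=eyes.snapshot("side");S=cam(s);cv2.imwrite("pics/end.png",cv2.resize(s["img"][200:420,200:400,::-1],None,fx=2.7,fy=2.7,interpolation=cv2.INTER_CUBIC))
for p in([472.4,171.3,110],[472.4,171.3,230],[472.4,171.3,102]):
  q=S@np.r_[p,1];print((q[:2]/q[2]-[200,200])*2.7)
E
```

```text
time: 15.82
tool_pos: [471.3, 172.7, 268.8]
tcp_rot: [-179.9, -0.0, 103.8]
ft_force: [-3.7, -1.1, -19.0]
finger_gap: 27.7
grip_force: 52.2
[181.05086101 407.70957221]
[166.68545405 271.16076164]
[181.91173802 415.8925449 ]
```

View pics/end.png

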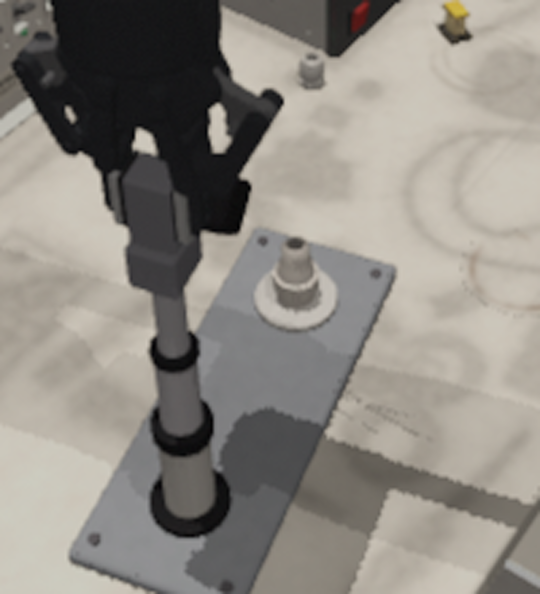

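Both tubes are out: the collars are at (175,352) and (183,427), and the head's underside is near (160,285). The force jumped to 19 N at the stop. The plug stands upright on the plate at (295,290). I let it settle briefly, then hand in.

```bash
python3 -m handwheel '{"series": [[[0,0,0,0,0,0,0.1],[0,0,0,0,0,0,0.1],[0,0,0,0,0,0,0.1],[0,0,0,0,0,0,0.1]]]}' && python3 -c "
from bench import r
print(r.hand_in())"
```

```text
time: 16.38
tool_pos: [471.3, 172.7, 269.0]
tcp_rot: [-179.9, -0.0, 103.8]
ft_force: [-4.5, -0.8, -25.9]
finger_gap: 27.5
grip_force: 51.7
the job is handed in; nothing more can be done
None
```

I handed the job in at 16.4 s with the plug upright and released on the plate and the gripper holding the mast at its second stop with the button pressed in; the hand-in returned no verdict.

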